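# Fold the retaining flap down and shut the tool case

### The arm

A 6-joint arm with a two-finger parallel gripper is mounted at the origin on the work surface. World frame = base frame: x ahead of the robot, y to its left, z up, the work surface at z = 0. Lengths are in m, angles in rad, forces in N, time in s.
With the tool pointing down it reaches from about 0.35 to 0.85 m from the base axis. Payload 8.1 kg.
Tool frame: the origin (TCP) lies at the very end of the fingers, on their centre line; the grasp point (between the pads) lies 19 mm behind it; z points along the fingers, y is the direction in which the jaws open and shut (so a half turn about z gives the same grasp; the last joint's range is limited). The gripper opens to 93 mm and grips with 3 to 60 N. Pads are 15 mm wide; open, the fingers measure 128 mm over their backs; the gripper's body (75 mm by 188 mm) begins 65 mm behind the grasp point.
Start: joints at [-1.266, 0.13, 1.488, -0, 1.523, -0.085], TCP at [0.228, -0.555, 0.199] pointing down, gripper open.
Joint ranges: [-2.96, 2.96], [-0.89, 2.26], [0.02, 2.5], [-1.34, 4.48], [0, 2.73], [-2.66, 2.66]. Speed limits (rad/s): [2.39, 2.39, 2.79, 3.14, 3.14, 3.14].

### API

Orientations are given as a rotation vector (axis times angle).
In Python, from plant import robot gives the robot as it stands.
- The arm moves only by the shell command python3 -m pendant 'ROWS' [OPENING] [FORCE]. ROWS is JSON, a list of rows, each an object with "delta_pos": the shift along the tool's x, y, z in m, a list of three; "spin": the turn about the tool's z in rad. In form: [{"delta_pos": [dx, dy, dz], "spin": spin}, ...]. A call has 1 to 10 rows; each row is the pose to reach, as a shift and turn from the pose measured when the call began, along the tool's axes at that moment; what a row does not reach only later rows make up. A row lasts 1/10 s, in which the tool goes at most 50 mm and 8.59 degrees, less where a joint would pass 70% of its speed; a pose out of reach is approached as far as the arm can. A call with a gripper value outside its range is refused whole. OPENING is the closure, from -1 (fully open) to 1 (shut), set as the call begins (- or left out, the last holds). The fingers move at their own pace and stop on an object; FORCE is the grip in N (left out, the last holds). Time passes only in rows, so rows that repeat a pose let the fingers close. It gives the time, the measured TCP pose, the force and the opening at its end, in the units of the state.
- robot.read_state(): the state, without advancing time (a new reading comes with each control period).
- robot.read_camera(name): name is "side" or "top" or "wrist"; returns a dict with "color" (480x640x3 uint8, blue, green, red), "camera_matrix" (3x3 intrinsics, pixels), "R" (3x3) and "t" (3): a world point X has camera coordinates R X + t. Camera axes: x right, y down, z forward; pixel columns grow to the right and rows downward; lengths in m; the calibration is good to about 2 mm. The wrist camera is an equidistant fisheye: a pixel r from the principal point sees the ray r / f radians off the axis. A picture is of the moment at which its call begins. There is no depth.
- robot.close_job(): hands the job in, once; it reports no verdict.
Trained networks look in the newest picture that a camera, given by its name, has taken for a name from the list of things; names that differ only in an ending like _2 or _b are one class to them, and where a whole thing is asked for, a point or a joint stands for the part that bears it (a point fixed in the world has none). Each returns a list of dicts, best first, with "score" (0 to 1); they miss things now and then, are a little off and sometimes report something else, mostly with a low value. They report only what shows in the picture. A call takes as long as a camera call.
- robot.outline_of(camera, label): "mask" (480x640 bool, what is visible of it).
- robot.mark_of(camera, label): "location" ([x, y, z] in m, in the coordinates of the camera as it stood for that picture, good to about 4 mm: a listed point, or the origin of a listed thing).
The state is a dict: "t": time; "q": joint angles; "dq": joint speeds; "joint_torque": joint torques, N m; "tool_pos": TCP position; "orientation": TCP orientation; "force": force on the tool from outside, world axes, zero at the start; "wrist_torque": the same for the moment, N m; "opening": finger opening in m.
Only numpy, scipy, OpenCV 4.12 (cv2) and the standard library are available. Lean on these libraries where they do the work, as an engineer would, in place of code of your own. Each camera call takes 0.05 s, during which the arm holds its last target.

### The job

Put the socket case on the workshop bench away: push the upright steel flap over until it lies flat over the sockets, and only then push the open cover over until the case is fully shut. Pushing with the fingers is all it takes: do not knock, shift or pick up the can, jar, wrench and screwdriver around the case.

Things in the scene. Friction and masses are not known exactly. Their poses are not given: they have to be found in the camera images.
- case: Grey steel tool case, open on top, fixed: 270 mm along its x, 200 along its y, 85 high, walls 5. Origin: centre of its underside, on the bench. Its x axis runs along both hinge lines; the cover is hinged on its +y side, the flap inside its -y side (black carrying handle outside there, standing out 25 mm at 34 mm height). z is up.
- flap (a joint): Flap angle (rad): 0 = folded flat on ledges in the case (firm stop, upper face 15 mm below the rim), 1.57 = upright; starts at 1.45 to 1.75, at most 1.8. Stiff hinge: it stays where it is left; pushing takes 2 to 4 N near the free edge. Closing swings the free edge over towards the case's +y.
- flap_hinge (a point): Middle of the flap's hinge line: 86 mm from the case's middle towards its -y, 65.5 mm up. Flap: bare perforated steel plate, 234 mm along the hinge, 120 from hinge to free edge, 4 thick, 8 mm bead on the edge. Axes turn with the flap: y from hinge to edge, z out of the pushed face (outer, when folded upper), which lies 4 mm off the hinge line.
- flap_edge (a point): Middle of the flap's free edge, 120 mm from its hinge, in mid-thickness. Axes as for flap_hinge.
- cover (a joint): Cover angle (rad): 0 = shut (firm stop), 1.57 = upright; starts open at 1.5 to 1.85, at most 1.9. Stiff hinge: it stays where it is left; pushing takes 3 to 6 N near the free edge. Closing swings the free edge over towards the case's -y. An upright flap stops it.
- cover_hinge (a point): Middle of the cover's hinge line: 104 mm from the case's middle towards its +y, 85.5 mm up. Cover: flat grey steel sheet, 282 mm along the hinge, 212 from hinge to free edge, 5 thick, 12 mm lip round the other edges. Axes turn with the cover: -y from hinge to edge, z out of the pushed face (outer, when shut upper), which lies 5 mm off the hinge line.
- cover_edge (a point): Middle of the cover's free edge on the outer face, 212 mm from its hinge. Axes as for cover_hinge.
- can_mid (a point): Bystander: a bare metal spray can, 52 mm across, 150 mm tall, standing off the case's +x end towards -y. Point half-way up.
- jar_mid (a point): Bystander: a white jar with a steel lid, 66 mm across, 75 mm tall, standing off the case's +x end. Point half-way up.
- wrench_mid (a point): Bystander: a steel wrench, 190 mm long, lying flat some 190 mm beyond the case's -y side. Point near its middle, 5 mm above the bench.
- driver_mid (a point): Bystander: a screwdriver with a black handle, 200 mm long, lying flat some 190 mm beyond the case's +y side. Point near its middle, 10 mm above the bench.

How it is judged:
On the way, in this order (a step that is already met when the one before it is completed fails the run):
1. the flap is folded down flat while the cover still stands open (value of joint flap below 0.08 rad and value of joint cover above 1.2 rad), for 0.2 s.
2. the cover is shut over the flap (value of joint flap below 0.08 rad and value of joint cover below 0.03 rad), for 0.2 s.
At the end, for the whole second after the job is handed in: The flap lies flat (within 0.08 rad, about 9 mm at its free edge), the cover is shut over it (within 0.03 rad, about 6 mm at its free edge) and at rest, and the four bystanders are within 25 mm of where they stood (all of step 2 and velocity of joint cover between -0.05 and 0.05 rad/s and distance of each of can_mid, jar_mid, wrench_mid, driver_mid from where it was at the start of the episode below 0.025 m); the robot touches nothing.
It fails at once if the cover is pushed half over while the flap still stands up (value of joint cover below 1 rad and value of joint flap above 0.3 rad).
It fails at once if the spray can is pushed away, lifted or carried (25 mm) (distance of can_mid from where it was at the start of the episode above 0.025 m).
It fails at once if the jar is pushed away, lifted or carried (25 mm) (distance of jar_mid from where it was at the start of the episode above 0.025 m).
It fails at once if the wrench is pushed away, lifted or carried (25 mm) (distance of wrench_mid from where it was at the start of the episode above 0.025 m).
It fails at once if the screwdriver is pushed away, lifted or carried (25 mm) (distance of driver_mid from where it was at the start of the episode above 0.025 m).
It also fails if it takes over 61 s, if anything falls off the work surface, if the arm or the gripper's body presses on something with over 40 N, if the wrist force passes 120 N, or if a joint passes its speed limit or range.

## Working session

There is one attempt and no reset: what is moved stays moved. The work goes in short steps, Python scripts to look and compute and a shell command to move; the robot and the scene stay as the last step left them, time stands still between calls to the robot, and variables do not carry over. Pictures are saved under pics/ and viewed, and the job is handed in when it is done.

```bash
ls; mkdir -p pics
cat > h.py <<'E'
import numpy as np,cv2
from plant import robot
from scipy.spatial.transform import Rotation as Ro
def world(c,p): return np.array(c["R"]).T@(np.array(p)-np.array(c["t"]))
def proj(c,X):
    x=np.array(c["R"])@np.array(X)+np.array(c["t"]); u=np.array(c["camera_matrix"])@x; return u[:2]/u[2]
E
python3 - <<'E'
from h import *
print(robot.read_state())
for n in ["side","top"]:
    c=robot.read_camera(n); cv2.imwrite(f"pics/{n}0.png",c["color"])
    for l in ["case","flap_hinge","flap_edge","cover_hinge","cover_edge","can_mid","jar_mid","wrench_mid","driver_mid"]:
        m=robot.mark_of(n,l)
        print(n,l,[(round(d["score"],2),world(c,d["location"]).round(3).tolist()) for d in m[:2]])
E
```

```text
pics
{'t': 0.0, 'q': array([-1.26639230e+00,  1.31139597e-01,  1.48923472e+00, -6.80241298e-07,
        1.52298749e+00, -8.53833060e-02]), 'dq': array([ 0.00127789, -0.00019185,  0.00084224, -0.00029534, -0.00071786,
       -0.00083486]), 'joint_torque': array([ 3.18329359e-03, -5.59841073e+01, -4.91757524e+01,  7.71065452e-02,
        3.59418208e-02, -1.32793002e-04]), 'tool_pos': array([ 0.22785015, -0.55442612,  0.19762482]), 'orientation': array([-3.08039164e+00, -6.08067288e-01,  3.04610553e-04]), 'force': array([ 0.12264862,  0.32389173, -0.25642713]), 'wrist_torque': array([-0.04204702, -0.04141534,  0.02229909]), 'opening': 0.09283747397487081}
side case [(0.71, [0.507, -0.027, -0.0])]
side flap_hinge [(0.58, [0.522, -0.105, 0.064])]
side flap_edge [(0.94, [0.529, -0.13, 0.181])]
side cover_hinge [(0.71, [0.488, 0.077, 0.084]), (0.65, [0.521, -0.108, 0.063])]
side cover_edge [(0.55, [0.488, 0.096, 0.299])]
side can_mid [(0.73, [0.716, -0.144, 0.074])]
side jar_mid [(0.6, [0.69, 0.06, 0.037]), (0.48, [0.602, -0.29, 0.004])]
side wrench_mid [(0.96, [0.602, -0.292, 0.002])]
side driver_mid [(0.57, [0.488, 0.075, 0.086])]
top case [(0.67, [0.511, -0.025, -0.002]), (0.16, [0.69, 0.059, 0.035])]
top flap_hinge [(0.66, [0.527, -0.109, 0.065])]
top flap_edge [(0.83, [0.528, -0.129, 0.183])]
top cover_hinge [(0.56, [0.489, 0.075, 0.085])]
top cover_edge [(0.69, [0.489, 0.094, 0.296])]
top can_mid [(0.71, [0.527, -0.129, 0.183]), (0.67, [0.716, -0.147, 0.074])]
top jar_mid [(0.9, [0.688, 0.059, 0.034])]
top wrench_mid [(0.78, [0.604, -0.293, 0.002])]
top driver_mid [(0.82, [0.476, 0.267, 0.011]), (0.59, [0.488, 0.093, 0.295])]
```

View pics/side0.png

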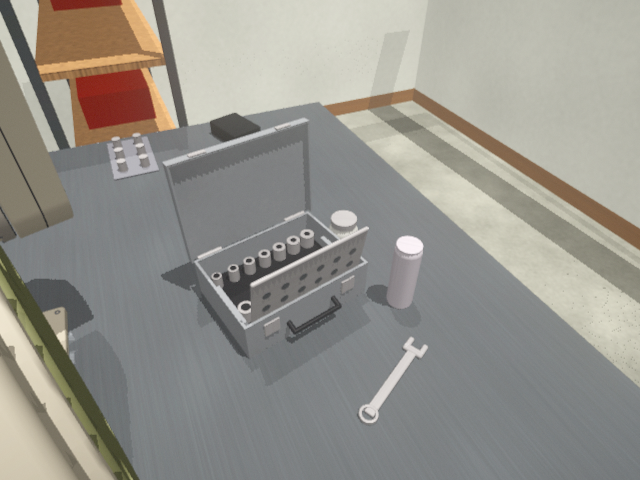

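View pics/top0.png

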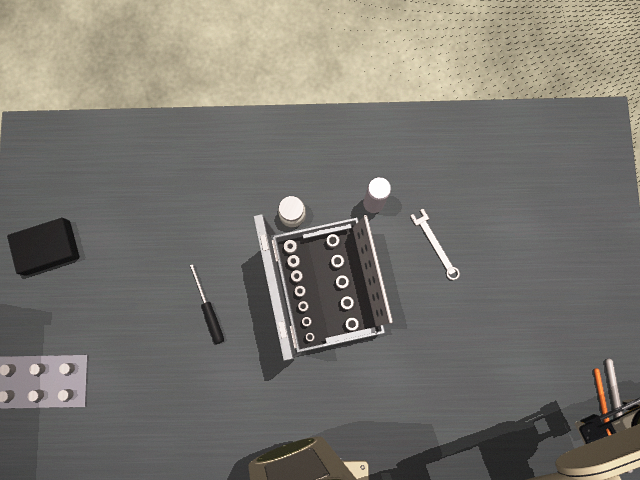

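The case is upright at about (0.51, -0.026) with yaw of about 0.19 rad. In the side view the flap (about (310,270)) leans slightly outwards, and the cover stands open behind it at (240,190). The can is at (404,272) and the wrench at (393,380), both clear of the -y approach. I'll close the fingers, turn the tool so its x runs along case y, and go behind the flap.

```bash
python3 -m pendant '[{"delta_pos":[0.042,-0.02,0],"spin":-0.14},{"delta_pos":[0.085,-0.039,0],"spin":-0.28},{"delta_pos":[0.127,-0.058,0],"spin":-0.42},{"delta_pos":[0.17,-0.078,0],"spin":-0.56},{"delta_pos":[0.212,-0.097,0],"spin":-0.70},{"delta_pos":[0.254,-0.117,0],"spin":-0.84},{"delta_pos":[0.297,-0.136,0],"spin":-0.98},{"delta_pos":[0.339,-0.156,0],"spin":-1.12},{"delta_pos":[0.382,-0.175,0],"spin":-1.26},{"delta_pos":[0.424,-0.195,0],"spin":-1.375}]' 1 20
cat >> h.py <<'E'
C0=np.array([.509,-.026,0]); Y=.194
A=np.array([[np.cos(Y),-np.sin(Y),0],[np.sin(Y),np.cos(Y),0],[0,0,1]])
def tc(p): return A.T@(np.array(p)-C0)
def st():
    s=robot.read_state(); R=Ro.from_rotvec(s["orientation"]).as_matrix()
    print("t",s["t"],"q",s["q"].round(2),"case",tc(s["tool_pos"]).round(4),"toolx in case",(A.T@R[:,0]).round(3),"z",(A.T@R[:,2]).round(3),"F case",(A.T@s["force"]).round(2),"op",s["opening"])
def look(k,names=("side","top"),ls=("flap_hinge","flap_edge","cover_hinge","cover_edge")):
    for n in names:
        c=robot.read_camera(n); cv2.imwrite(f"pics/{n}{k}.png",c["color"])
        for l in ls:
            m=robot.mark_of(n,l)
            print(n,l,[(round(d["score"],2),tc(world(c,d["location"])).round(3).tolist()) for d in m[:2]])
E
python3 - <<'E'
from h import *
look(1,ls=("case","flap_hinge","flap_edge","cover_hinge","cover_edge")); st()
E
```

```text
t: 2.0
tool_pos: [0.5473, -0.2119, 0.1989]
orientation: [1.989, 2.431, 0.0]
force: [0.0, -1.2, 0.5]
opening: 0.0179
side case [(0.59, [-0.002, -0.002, 0.0])]
side flap_hinge [(0.65, [-0.001, -0.084, 0.066])]
side flap_edge [(0.83, [-0.001, -0.106, 0.182])]
side cover_hinge [(0.92, [-0.001, 0.104, 0.087])]
side cover_edge [(0.65, [0.003, 0.12, 0.299])]
top case [(0.65, [0.001, 0.0, 0.0])]
top flap_hinge [(0.93, [0.003, -0.085, 0.065])]
top flap_edge [(0.6, [0.001, -0.108, 0.188])]
top cover_hinge [(0.58, [-0.003, 0.107, 0.086])]
top cover_edge [(0.97, [0.0, 0.121, 0.296])]
t 2.6 q [-0.46  0.09  1.53 -0.    1.52 -0.65] case [-0.0003 -0.1919  0.1988] toolx in case [ 0.002  1.    -0.   ] z [ 0. -0. -1.] F case [ 0.66 -0.01  0.92] op 0.0004481802160208633
```

```bash
python3 -m pendant '[{"delta_pos":[0.03,0,0.02],"spin":0},{"delta_pos":[0.055,0,0.033],"spin":0},{"delta_pos":[0.07,0,0.033],"spin":0},{"delta_pos":[0.082,0,0.033],"spin":0},{"delta_pos":[0.094,0,0.033],"spin":0},{"delta_pos":[0.106,0,0.034],"spin":0},{"delta_pos":[0.118,0,0.036],"spin":0},{"delta_pos":[0.13,0,0.039],"spin":0},{"delta_pos":[0.13,0,0.039],"spin":0}]'
python3 - <<'E'
from h import *
st();look(2,("side",))
E
```

```text
t: 3.5
tool_pos: [0.5204, -0.085, 0.1592]
orientation: [-1.996, -2.425, -0.0]
force: [-0.2, -0.4, 0.1]
opening: 0.0011
t 3.5 q [-0.26 -0.04  1.74  0.    1.45 -0.45] case [-0.0002 -0.0601  0.1592] toolx in case [0.    1.    0.001] z [-0.     0.001 -1.   ] F case [-0.22 -0.31  0.14] op 0.001146530953943715
side flap_hinge [(0.94, [-0.003, -0.084, 0.063])]
side flap_edge [(0.79, [-0.001, -0.042, 0.176])]
side cover_hinge [(0.67, [0.0, 0.107, 0.088])]
side cover_edge [(0.63, [0.002, 0.119, 0.298])]
```

View pics/side2.png

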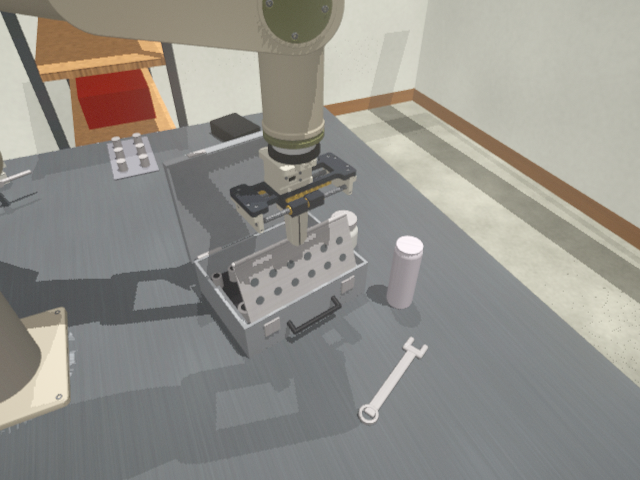

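Run:
```python
from h import *
c=robot.read_camera("side");s=robot.read_state();print(proj(c,s["tool_pos"]),proj(c,A@np.array([0,-.042,.177])+C0))
im=c["color"][160:340,190:380]; cv2.imwrite("pics/z2.png",cv2.resize(im,None,fx=3.3,fy=3.3))
```

```text
[297.59736589 250.75848882] [290.88688225 236.87285364]
```

View pics/z2.png

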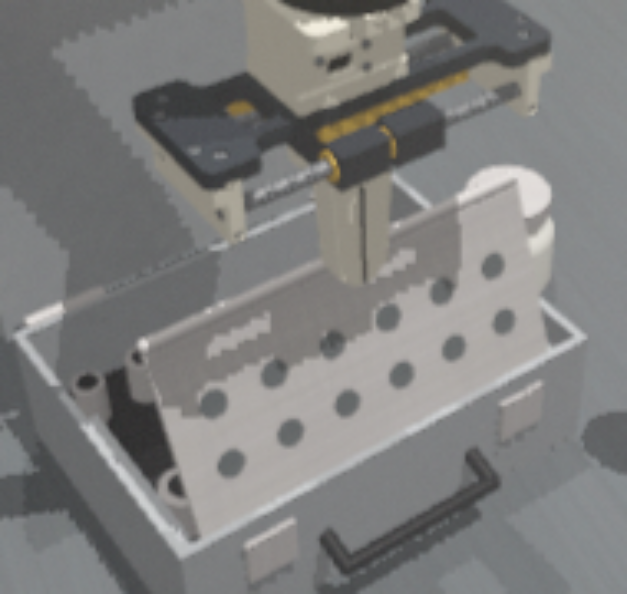

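The finger tip is in front of the flap, at about (297,250), and pushing it; the flap is at about 1.2 rad. I'll follow the arc down.

```bash
python3 -m pendant '[{"delta_pos":[0.017,0,0.007],"spin":0},{"delta_pos":[0.033,0,0.019],"spin":0},{"delta_pos":[0.046,0,0.034],"spin":0},{"delta_pos":[0.0565,0,0.051],"spin":0},{"delta_pos":[0.060,0,0.061],"spin":0},{"delta_pos":[0.063,0,0.070],"spin":0},{"delta_pos":[0.065,0,0.078],"spin":0},{"delta_pos":[0.066,0,0.086],"spin":0},{"delta_pos":[0.066,0,0.090],"spin":0},{"delta_pos":[0.066,0,0.090],"spin":0}]'
python3 - <<'E'
from h import *
st();look(3,("side","top"))
E
```

```text
t: 4.8
tool_pos: [0.5078, -0.0225, 0.0689]
orientation: [-1.998, -2.423, 0.001]
force: [-0.6, -0.3, -0.4]
opening: 0.0008
t 4.8 q [-0.15 -0.01  1.88 -0.    1.28 -0.34] case [-0.0005  0.0037  0.0689] toolx in case [0.002 1.    0.   ] z [-0.001  0.    -1.   ] F case [-0.66 -0.13 -0.37] op 0.0007696616942030378
side flap_hinge [(0.78, [-0.003, -0.086, 0.065])]
side flap_edge [(0.95, [-0.002, 0.032, 0.089])]
side cover_hinge [(0.67, [0.194, 0.048, 0.039]), (0.59, [-0.001, 0.105, 0.087])]
side cover_edge [(0.76, [0.002, 0.122, 0.297]), (0.74, [-0.003, 0.034, 0.087])]
top flap_hinge []
top flap_edge []
top cover_hinge [(0.91, [-0.005, 0.106, 0.084])]
top cover_edge [(0.97, [-0.0, 0.12, 0.293]), (0.72, [-0.001, 0.004, -0.002])]
```

View pics/side3.png

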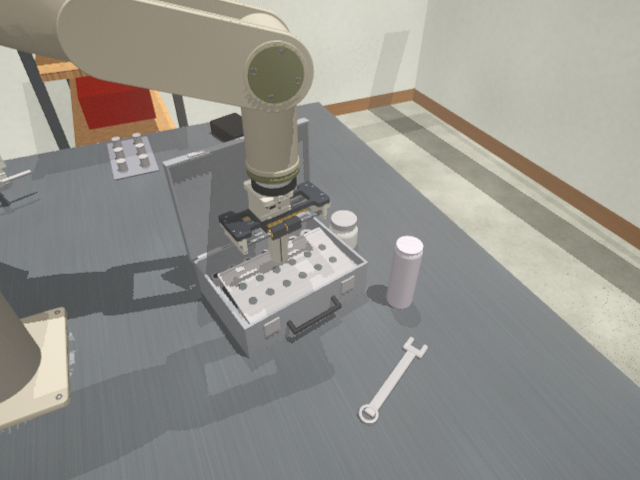

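Run:
```python
from h import *
c=robot.read_camera("side");s=robot.read_state();print(proj(c,s["tool_pos"]),proj(c,A@np.array([0,.034,.0675])+C0),proj(c,A@np.array([0,.032,.089])+C0))
im=c["color"][160:340,180:380]; cv2.imwrite("pics/z3.png",cv2.resize(im,None,fx=3.3,fy=3.3))
w=robot.read_camera("wrist");cv2.imwrite("pics/w3.png",w["color"])
```

```text
[279.65371551 266.07196643] [271.58241753 258.20642951] [271.45080155 250.83450602]
```

View pics/z3.png

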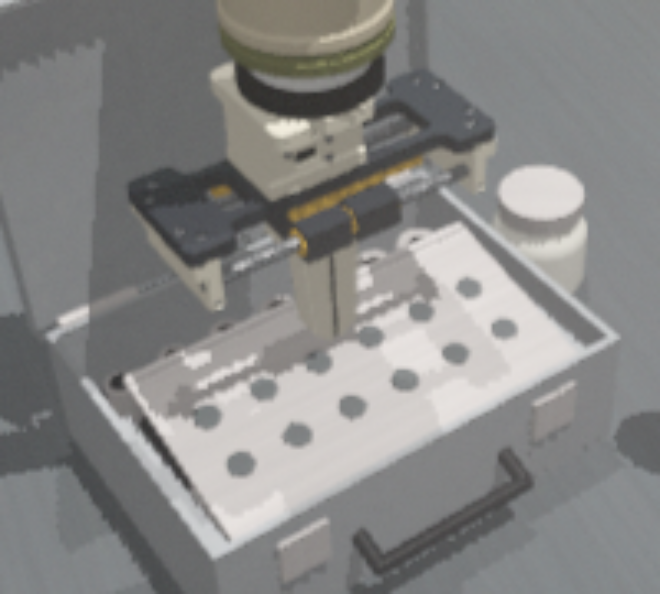

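View pics/w3.png

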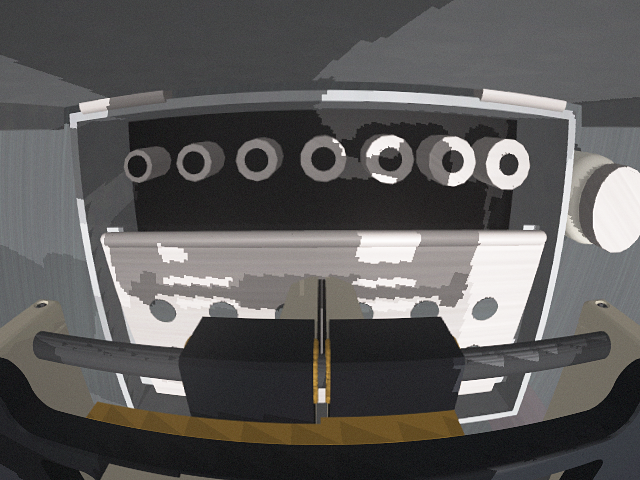

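The flap edge still looks a little raised (edge at z ~0.088 per the network, expected 0.068), and there is no force yet. I'll press on in small steps.

```bash
python3 -m pendant '[{"delta_pos":[0,0,0.003],"spin":0},{"delta_pos":[0.0,0,0.006],"spin":0},{"delta_pos":[0.0,0,0.006],"spin":0}]'
python3 - <<'E'
from h import *
st();look(4,("side",),("flap_edge","flap_hinge"))
c=robot.read_camera("side")
im=c["color"][160:340,180:380]; cv2.imwrite("pics/z4.png",cv2.resize(im,None,fx=3.3,fy=3.3))
E
```

```text
t: 5.7
tool_pos: [0.5079, -0.0222, 0.0631]
orientation: [-1.998, -2.424, 0.001]
force: [-0.6, -0.8, -0.1]
opening: 0.0006
t 5.7 q [-0.14 -0.01  1.89 -0.    1.26 -0.34] case [-0.0004  0.0039  0.0631] toolx in case [0.002 1.    0.   ] z [-0.001  0.    -1.   ] F case [-0.76 -0.7  -0.15] op 0.0006242335545648291
side flap_edge [(0.98, [-0.0, 0.035, 0.081])]
side flap_hinge [(0.98, [-0.003, -0.083, 0.064])]
```

View pics/z4.png

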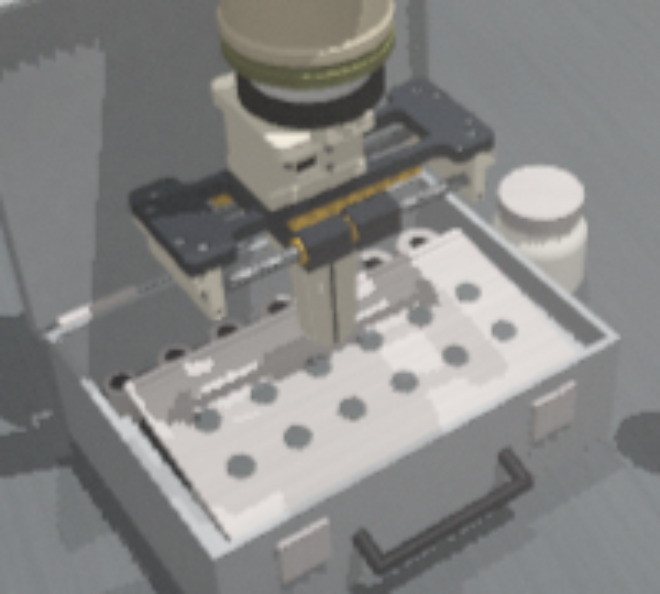

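The flap follows, so the actual tip sits about 13 mm above the reported TCP. I'll continue until the stop shows in the force.

```bash
python3 -m pendant '[{"delta_pos":[0,0,0.004],"spin":0},{"delta_pos":[0.0,0,0.008],"spin":0},{"delta_pos":[0.0,0,0.012],"spin":0},{"delta_pos":[0.0,0,0.012],"spin":0}]'
python3 - <<'E'
from h import *
st();look(5,("side",),("flap_edge","flap_hinge"))
E
```

```text
t: 6.3
tool_pos: [0.5075, -0.0222, 0.0506]
orientation: [-1.998, -2.423, 0.002]
force: [0.4, 1.0, -0.2]
opening: 0.0004
t 6.3 q [-0.14  0.01  1.9  -0.    1.24 -0.34] case [-0.0008  0.004   0.0506] toolx in case [0.002 1.    0.   ] z [-0.002  0.    -1.   ] F case [ 0.61  0.86 -0.18] op 0.0003507898290515966
side flap_edge [(0.89, [-0.001, 0.038, 0.067])]
side flap_hinge []
```

```bash
python3 -m pendant '[{"delta_pos":[0,0,0.003],"spin":0},{"delta_pos":[0.0,0,0.005],"spin":0},{"delta_pos":[0.0,0,0.005],"spin":0}]'
python3 - <<'E'
from h import *
st();look(6,("side",),("flap_edge","flap_hinge"))
c=robot.read_camera("side")
im=c["color"][160:340,180:380]; cv2.imwrite("pics/z6.png",cv2.resize(im,None,fx=3.3,fy=3.3))
E
```

```text
t: 6.75
tool_pos: [0.5086, -0.0224, 0.0494]
orientation: [1.998, 2.424, -0.0]
force: [-12.4, 1.6, 27.0]
opening: 0.0005
t 6.75 q [-0.14  0.01  1.89 -0.    1.24 -0.34] case [0.0003 0.0036 0.0494] toolx in case [ 0.002  1.    -0.   ] z [ 0. -0. -1.] F case [-11.81   3.97  27.02] op 0.00045622308612152485
side flap_edge [(0.68, [0.002, 0.036, 0.067])]
side flap_hinge [(0.88, [-0.004, -0.083, 0.063])]
```

View pics/z6.png

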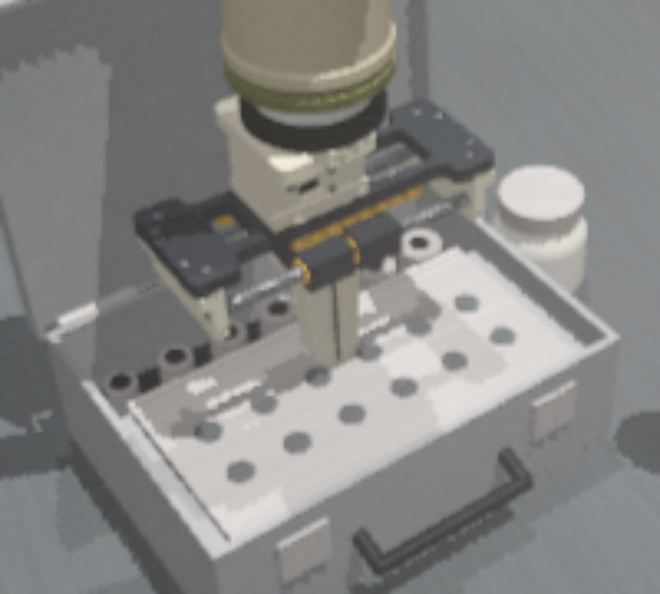

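Flap is flat: the edge is at z 0.067, the firm stop shows 27 N, and the real tip is 20 mm above the reported TCP. I'll lift straight up clear of the cover.

```bash
python3 -m pendant '[{"delta_pos":[0,0,-0.02],"spin":0},{"delta_pos":[0,0,-0.06],"spin":0},{"delta_pos":[-0.01,0,-0.1],"spin":0},{"delta_pos":[-0.02,0,-0.14],"spin":0},{"delta_pos":[-0.02,0,-0.18],"spin":0},{"delta_pos":[-0.02,0,-0.22],"spin":0},{"delta_pos":[-0.02,0,-0.26],"spin":0},{"delta_pos":[-0.02,0,-0.29],"spin":0},{"delta_pos":[-0.02,0,-0.29],"spin":0}]'
python3 - <<'E'
from h import *
st();look(7)
E
```

```text
t: 7.85
tool_pos: [0.5142, -0.0423, 0.3451]
orientation: [1.993, 2.418, 0.007]
force: [0.5, 0.4, 0.6]
opening: 0.0003
t 7.85 q [-0.18 -0.12  1.48 -0.    1.78 -0.37] case [ 0.002  -0.017   0.3451] toolx in case [ 0.002  1.    -0.004] z [ 0.008 -0.004 -1.   ] F case [0.53 0.31 0.6 ] op 0.00029594723241398234
side flap_hinge [(0.87, [-0.0, -0.085, 0.065])]
side flap_edge [(0.6, [0.001, 0.039, 0.064])]
side cover_hinge [(0.6, [-0.001, 0.106, 0.084]), (0.46, [0.194, 0.049, 0.036])]
side cover_edge [(0.72, [0.001, 0.124, 0.298]), (0.4, [-0.001, 0.04, 0.067])]
top flap_hinge []
top flap_edge [(0.65, [0.0, 0.12, 0.294]), (0.58, [-0.001, 0.039, 0.068])]
top cover_hinge [(0.71, [-0.003, 0.109, 0.082])]
top cover_edge [(0.66, [0.0, 0.122, 0.298]), (0.16, [0.193, 0.049, 0.036])]
```

View pics/side7.png

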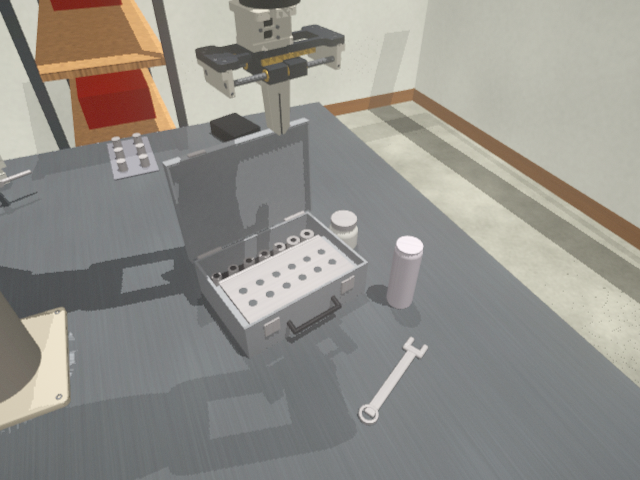

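The flap lies flat and the cover still stands at about 1.65 rad, top at z 0.298. Next I cross over the cover and go down behind it.

```bash
python3 -m pendant '[{"delta_pos":[0.03,0,0],"spin":0},{"delta_pos":[0.07,0,0],"spin":0},{"delta_pos":[0.11,0,0],"spin":0},{"delta_pos":[0.15,0,0],"spin":0},{"delta_pos":[0.2,0,0],"spin":0},{"delta_pos":[0.205,0,0],"spin":0},{"delta_pos":[0.205,0,0.04],"spin":0},{"delta_pos":[0.205,0,0.08],"spin":0},{"delta_pos":[0.205,0,0.095],"spin":0},{"delta_pos":[0.205,0,0.095],"spin":0}]'
python3 - <<'E'
from h import *
st();look(8,("top","side"),("cover_edge","flap_edge"))
E
```

```text
t: 9.35
tool_pos: [0.4713, 0.1585, 0.241]
orientation: [-1.996, -2.421, 0.008]
force: [-0.3, 0.2, 0.5]
opening: 0.0007
t 9.35 q [ 0.22 -0.16  1.7  -0.    1.61  0.03] case [-0.0014  0.1883  0.241 ] toolx in case [ 0.002  1.    -0.   ] z [-0.006 -0.    -1.   ] F case [-0.3   0.29  0.48] op 0.0007353939701750592
top cover_edge [(0.92, [-0.0, 0.123, 0.298])]
top flap_edge [(0.7, [-0.002, 0.036, 0.069])]
side cover_edge [(0.73, [0.003, 0.123, 0.297])]
side flap_edge [(0.95, [0.001, 0.039, 0.066])]
```

View pics/side8.png

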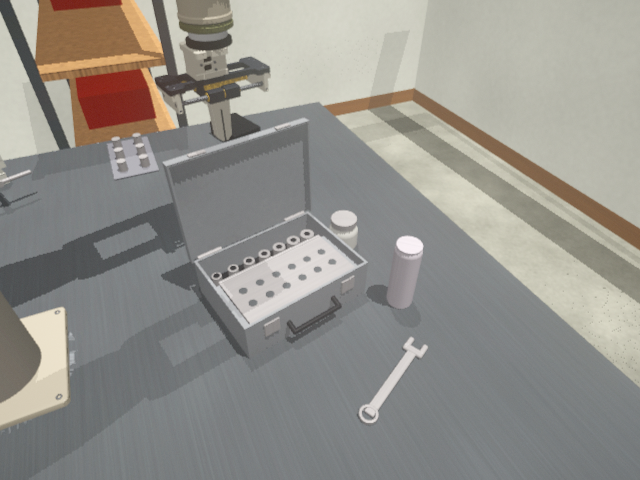

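View pics/top8.png

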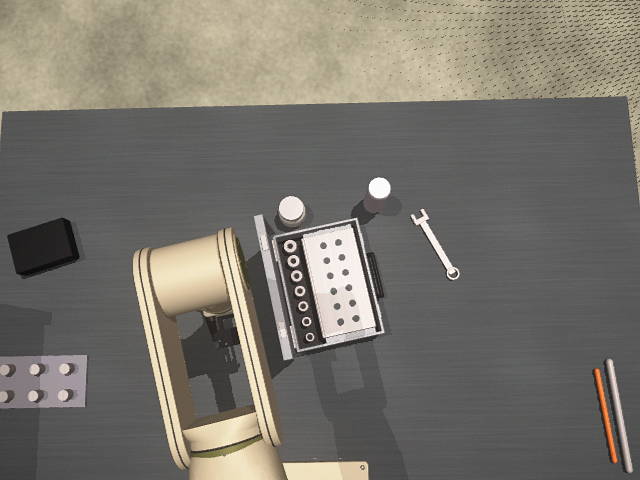

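The arm is behind the cover and nothing is in contact. Now I push the cover over along its arc, first half.

```bash
python3 -m pendant '[{"delta_pos":[-0.03,0,0],"spin":0},{"delta_pos":[-0.052,0,0],"spin":0},{"delta_pos":[-0.071,0,-0.002],"spin":0},{"delta_pos":[-0.09,0,-0.002],"spin":0},{"delta_pos":[-0.107,0,0.0],"spin":0},{"delta_pos":[-0.12,0,0.002],"spin":0},{"delta_pos":[-0.137,0,0.007],"spin":0},{"delta_pos":[-0.153,0,0.013],"spin":0},{"delta_pos":[-0.17,0,0.021],"spin":0},{"delta_pos":[-0.184,0,0.031],"spin":0}]'
python3 - <<'E'
from h import *
st();look(9,("side",),("cover_edge","flap_edge"))
E
```

```text
t: 10.65
tool_pos: [0.5099, -0.0221, 0.2156]
orientation: [1.997, 2.421, 0.004]
force: [-1.3, 0.9, 2.8]
opening: 0.0004
t 10.65 q [-0.14 -0.13  1.71  0.    1.55 -0.34] case [0.0016 0.0036 0.2156] toolx in case [ 0.002  1.    -0.001] z [ 0.004 -0.001 -1.   ] F case [-1.12  1.14  2.81] op 0.00042282214020543873
side cover_edge [(0.85, [0.003, -0.018, 0.257]), (0.53, [0.021, 0.299, 0.011])]
side flap_edge [(0.96, [-0.001, 0.034, 0.067]), (0.31, [0.042, -0.28, 0.007])]
```

View pics/side9.png

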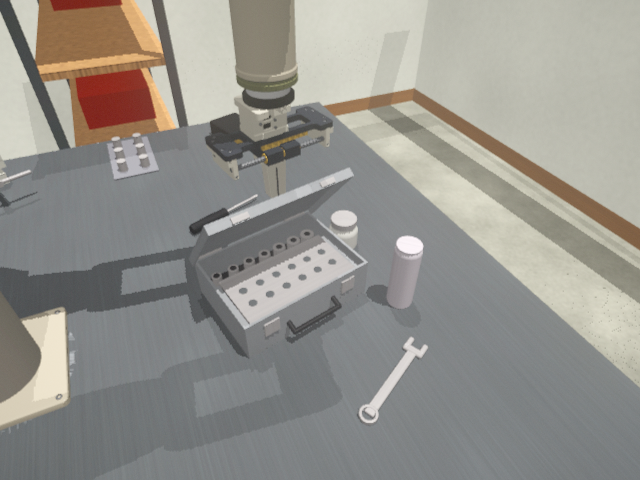

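```bash
python3 -m pendant '[{"delta_pos":[-0.013,0,0.017],"spin":0},{"delta_pos":[-0.026,0,0.030],"spin":0},{"delta_pos":[-0.037,0,0.045],"spin":0},{"delta_pos":[-0.047,0,0.059],"spin":0},{"delta_pos":[-0.055,0,0.075],"spin":0},{"delta_pos":[-0.062,0,0.092],"spin":0},{"delta_pos":[-0.067,0,0.109],"spin":0},{"delta_pos":[-0.070,0,0.125],"spin":0},{"delta_pos":[-0.070,0,0.135],"spin":0},{"delta_pos":[-0.070,0,0.14],"spin":0}]'
python3 - <<'E'
from h import *
st();look(10,("side",),("cover_edge","cover_hinge"))
E
```

```text
t: 11.8
tool_pos: [0.5212, -0.0907, 0.0725]
orientation: [-2.0, -2.421, 0.0]
force: [-0.6, 0.2, 1.1]
opening: 0.0006
t 11.8 q [-0.27  0.04  1.82  0.    1.28 -0.46] case [-0.0005 -0.0658  0.0725] toolx in case [0.004 1.    0.001] z [-0.001  0.001 -1.   ] F case [-0.57  0.31  1.15] op 0.0005585722101929072
side cover_edge [(0.64, [-0.0, -0.104, 0.094])]
side cover_hinge [(0.9, [0.002, 0.106, 0.084])]
```

View pics/side10.png

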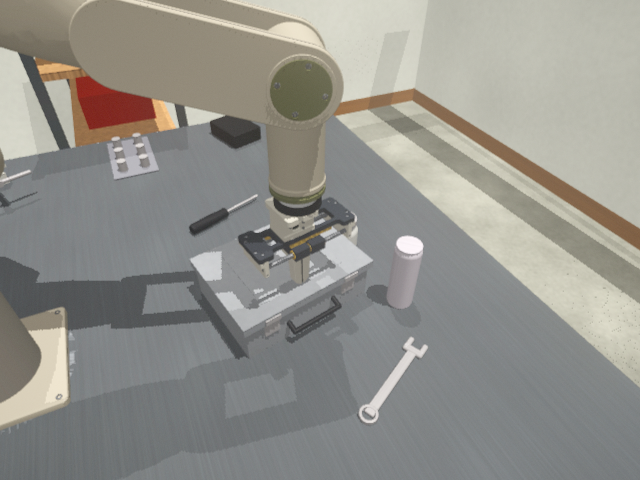

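Nearly shut (edge at z 0.094, target 0.0905). I'll press to the stop.

```bash
python3 -m pendant '[{"delta_pos":[0,0,0.003],"spin":0},{"delta_pos":[0.0,0,0.006],"spin":0},{"delta_pos":[0.0,0,0.006],"spin":0},{"delta_pos":[0.0,0,0.006],"spin":0}]'
python3 - <<'E'
from h import *
st()
E
```

```text
t: 12.35
tool_pos: [0.523, -0.0906, 0.0706]
orientation: [1.999, 2.421, 0.003]
force: [-7.8, 1.5, 16.0]
opening: 0.0006
t 12.35 q [-0.27  0.04  1.82  0.    1.28 -0.46] case [ 0.0013 -0.0661  0.0706] toolx in case [ 0.003  1.    -0.001] z [ 0.003 -0.001 -1.   ] F case [-7.37  2.95 15.96] op 0.0006481760650937971
```

```bash
python3 -m pendant '[{"delta_pos":[0,0,0.006],"spin":0},{"delta_pos":[0.0,0,0.008],"spin":0},{"delta_pos":[0.0,0,0.008],"spin":0}]'
python3 -m pendant '[{"delta_pos":[0,0,-0.01],"spin":0},{"delta_pos":[0,0,-0.04],"spin":0},{"delta_pos":[0,0,-0.08],"spin":0},{"delta_pos":[0,0,-0.12],"spin":0},{"delta_pos":[0,0,-0.16],"spin":0},{"delta_pos":[0,0,-0.2],"spin":0},{"delta_pos":[0,0,-0.2],"spin":0},{"delta_pos":[0,0,-0.2],"spin":0}]'
python3 - <<'E'
from h import *
st();look(11,("side","top"),("cover_edge","cover_hinge"))
for n in ["side","top"]:
    c=robot.read_camera(n)
    for l in ["can_mid","jar_mid","wrench_mid","driver_mid"]:
        print(n,l,[(round(d["score"],2),world(c,d["location"]).round(3).tolist()) for d in robot.mark_of(n,l)[:2]])
E
```

```text
t: 12.65
tool_pos: [0.5234, -0.0907, 0.0701]
orientation: [1.997, 2.421, 0.002]
force: [-35.4, 8.2, 61.6]
opening: 0.0003
t: 13.45
tool_pos: [0.5237, -0.0906, 0.2717]
orientation: [1.995, 2.419, 0.004]
force: [0.2, 0.2, -0.3]
opening: 0.0006
t 13.45 q [-0.27 -0.08  1.57  0.    1.64 -0.46] case [ 0.0019 -0.0663  0.2717] toolx in case [ 0.003  1.    -0.003] z [ 0.006 -0.003 -1.   ] F case [ 0.2   0.12 -0.34] op 0.0006198208607887258
side cover_edge [(0.65, [0.005, -0.105, 0.088]), (0.39, [-0.003, -0.001, 0.001])]
side cover_hinge [(0.86, [-0.003, 0.106, 0.087])]
top cover_edge [(0.85, [0.001, -0.106, 0.085])]
top cover_hinge [(0.78, [-0.004, 0.105, 0.084])]
side can_mid [(0.98, [0.713, -0.144, 0.073])]
side jar_mid [(0.66, [0.696, 0.059, 0.039])]
side wrench_mid [(0.97, [0.603, -0.292, 0.005])]
side driver_mid [(0.77, [0.474, 0.269, 0.011])]
top can_mid []
top jar_mid [(0.62, [0.69, 0.059, 0.036])]
top wrench_mid [(0.83, [0.606, -0.294, 0.006])]
top driver_mid [(0.78, [0.472, 0.268, 0.008]), (0.46, [0.487, 0.079, 0.086])]
```

View pics/side11.png

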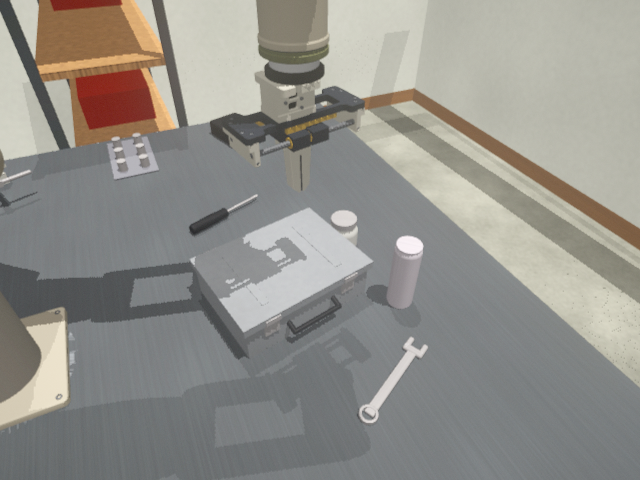

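The case is shut, the bystanders are where they were, and the arm is clear, so I'm handing in.

```bash
python3 -c "
from plant import robot
print(robot.close_job())"
```

```text
the job is handed in; nothing more can be done
None
```

The case is shut and the job is handed in, at about 13.5 s of the 61 s allowed. With the fingers closed, I pushed the flap down flat first. Then I crossed over the standing cover and pushed it shut from behind.

**Flap:** its free edge was at z ≈ 0.067 m against its firm stop, while the cover still stood at about 1.65 rad.

**Cover:** it stopped where a shut cover should (outer face 0.0905 m). After I lifted off, the cameras put its edge at 0.085–0.088 m, which agrees within their accuracy. The hardest press was the last one on the cover, about 62 N up and 35 N sideways at the wrist, below the 120 N limit.

**Bystanders:** in the last pictures the can, jar, wrench and screwdriver were within about 6 mm of where they started. The top camera did not find the can in the last look, so its position rests on the side camera alone.

**Tool contact:** the robot touched nothing at hand-in.

**What disagreed:** the fingers made contact about 20 mm above the reported TCP height. My first push therefore left the flap slightly raised, so I kept pressing until the stop showed in the force, and I allowed for the 20 mm when pushing the cover.

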